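# Clear the bench after the slicer's blade service

## Task

The slicer's blade has just been serviced; clear the bench by putting each thing back where its kind belongs: the sharpening stone and the hex key pressed flat and fully home into their own cut-outs of the foam-lined care tray, the peeler flat in the long shallow steel utensil tray, and the two spice jars standing upright in the two-bay steel caddy, one to a bay (either jar in either bay). Leave the steel sauce cup and the wind-up timer where they are, and let go of everything.

Things in the scene. Friction and masses are not known exactly. Their poses are not given: they have to be found in the camera images.
- stone: Loose sharpening stone: a two-grit rectangular block, brown over grey, 50 x 150 x 26 mm (x, y, z), about 0.3 kg. Origin at the centre of its underside; y is its length.
- hex_key: Loose black L-shaped hex key lying flat, 32 x 114 x 7 mm, about 60 g. Origin at the centre of its bounding box, on its underside. The long arm (8 mm wide) runs along y from -57 to +57 mm at x = -16 to -8 mm; the short arm goes off to +x (up to x = +16 mm) at the -y end, y = -57 to -45 mm. Best held across the long arm near y = 0, at x = -12 mm.
- peeler: Loose hand tool with a fat black handle and a slim metal blade, 170 x 25 x 18 mm, about 80 g, lying flat. Origin at the centre of its underside; x is its length: handle (24 mm wide, 17 mm high) from x = -85 to +20 mm, blade (14 mm wide, 6 mm high) from there to +85 mm. Best held across the handle at about x = -20 mm.
- jar_a: Loose closed spice jar with a red cap, standing, 45 mm across, 106 mm high, about 0.11 kg. Origin at the centre of its underside, z up its axis. The cap is the top 20 mm and is fixed.
- jar_b: Loose closed spice jar with a white cap, standing, 47 mm across, 98 mm high, about 0.11 kg. Origin at the centre of its underside, z up its axis. The cap is the top 20 mm and is fixed.
- kit_tray: Fixed grey tray 150x180 (x,y), rim 24, dark foam (top z 22) with 2 cut-outs; origin centre of underside. Stone cut-out: centre x -38, y 0, length along y, floor z 8 (stone stands 12 proud). L-shaped key cut-out, floor z 14: key origin at x 40, y 0, key axes parallel to tray axes, one way only. 3 mm gap all round, bevelled mouths. Finger slot across the key: x -4..60, y -22..22, floor z 10. (mm)
- utensil_tray: Empty shallow open steel tray with one long bay, fixed to the bench, 91 x 196 mm outside (x, y), 85 x 190 mm inside, 24 mm high, floor at z = 3 mm, walls 3 mm. Origin at the centre of its underside; y is its length.
- jar_caddy: Steel caddy with two square bays side by side along y, fixed to the bench, 77 x 150 mm outside (x, y), 40 mm high, floor at z = 3 mm, walls 3 mm; each bay about 70 mm square, their centres at y = +37 and y = -37 mm. Origin at the centre of its underside.
- sauce_cup: Bystander: small loose stainless sauce cup, 65 mm across, 37 mm high. Origin at the centre of its underside.
- timer: Bystander: loose white wind-up timer, 66 mm across, 53 mm high. Origin at the centre of its underside.

How it is judged:
At the end, for the whole second after the job is handed in: Stone and hex key flat in their foam cut-outs (within 8 mm and 7 degrees, underside within 3 mm of the floor); peeler flat on the utensil tray's floor inside its walls; one jar upright (within 0.1 rad) on the floor of each caddy bay; all released and at rest (x of stone in the frame of kit_tray between -0.046 and -0.03 m and y of stone in the frame of kit_tray between -0.008 and 0.008 m and z of stone in the frame of kit_tray between 0.005 and 0.011 m and angle between the y axis of stone and the y axis of kit_tray, either way round below 0.12 rad and angle between the z axis of each of stone, hex_key and the z axis of kit_tray, either way round below 0.06 rad and x of hex_key in the frame of kit_tray between 0.032 and 0.048 m and y of hex_key in the frame of kit_tray between -0.008 and 0.008 m and z of hex_key in the frame of kit_tray between 0.011 and 0.017 m and angle between the y axis of hex_key and the y axis of kit_tray, either way round below 0.15 rad and x of peeler in the frame of utensil_tray between -0.04 and 0.04 m and y of peeler in the frame of utensil_tray between -0.025 and 0.025 m and z of peeler in the frame of utensil_tray between -0.001 and 0.009 m and angle between the z axis of peeler and the z axis of utensil_tray, either way round below 0.13 rad and ((x of jar_a in the frame of jar_caddy between -0.018 and 0.018 m and y of jar_a in the frame of jar_caddy between 0.019 and 0.055 m and z of jar_a in the frame of jar_caddy between -0.002 and 0.008 m and angle between each of jar_a, jar_b's own z axis and vertical below 0.1 rad and x of jar_b in the frame of jar_caddy between -0.018 and 0.018 m and y of jar_b in the frame of jar_caddy between -0.055 and -0.019 m and z of jar_b in the frame of jar_caddy between -0.002 and 0.008 m) or (x of jar_a in the frame of jar_caddy between -0.018 and 0.018 m and y of jar_a in the frame of jar_caddy between -0.055 and -0.019 m and z of jar_a in the frame of jar_caddy between -0.002 and 0.008 m and angle between each of jar_a, jar_b's own z axis and vertical below 0.1 rad and x of jar_b in the frame of jar_caddy between -0.018 and 0.018 m and y of jar_b in the frame of jar_caddy between 0.019 and 0.055 m and z of jar_b in the frame of jar_caddy between -0.002 and 0.008 m)) and linear speed of each of stone, hex_key, peeler, jar_a, jar_b below 0.02 m/s); the robot touches nothing.
It fails at once if the sauce cup is displaced by more than 30 mm (distance of sauce_cup from where it was at the start of the episode above 0.03 m).
It fails at once if the timer is displaced by more than 30 mm (distance of timer from where it was at the start of the episode above 0.03 m).
It also fails if it takes over 120 s, if anything falls off the work surface, if the arm or the gripper's body presses on something with over 40 N, if the wrist force passes 120 N, or if a joint passes its speed limit or range.

## Robot

A 6-joint arm with a two-finger parallel gripper is mounted at the origin on a cart in front of the work surface, level with it; the furniture and walls round the work are solid. World frame = base frame: x ahead of the robot, y to its left, z up, the work surface at z = 0. Lengths are in m, angles in rad, forces in N, time in s.
With the tool pointing down it reaches from about 0.25 to 0.775 m from the base axis. Payload 8.9 kg.
Tool frame: the origin (TCP) lies midway between the tips of the shut fingers; the grasp point (between the pads) lies 19 mm behind it (bot.tcp_to_grasp is the distance from the TCP to the grasp point, in m); z points along the fingers, y is the line along which they close (so a half turn about z gives the same grasp; the last joint's range is limited). The gripper opens to 85 mm and grips with 20 to 120 N. Pads are 22 mm wide; open, the fingers measure 114 mm over their backs; the gripper's body (76 mm by 85 mm) begins 54 mm behind the grasp point. The pads swing forward as they close: fully open they stand 13 mm farther back than shut.
Start: joints at [-0.139, 0.291, -0.153, 1.127, 0, 1.431], TCP at [0.525, 0, 0.231] pointing down, gripper open.
Joint ranges: [-2.52, 2.52], [-0.91, 1.74], [-1.3, 1.37], [-1.96, 2.02], [-1.52, 1.47], [-3.14, 3.14]. Speed limits (rad/s): [2.22, 2.22, 2.79, 3.14, 3.14, 3.14].

## Interface

Orientations are given as a rotation vector (axis times angle).
In Python, from rig import bot gives the robot as it stands.
- The arm moves only by the tool apply_moves, never from a script. Its argument "steps" is a list of rows, each an object with "offset": the shift along the world's x, y, z in cm, a list of three; "roll": the turn about the world's z in degrees. In form: [{"offset": [x, y, z], "roll": roll}, ...]. A call has 1 to 20 rows; each row is the pose to reach, as a shift and turn from the pose commanded when the call began; what a row does not reach only later rows make up. A row lasts 1/10 s, in which the tool goes at most 50 mm and 8.59 degrees, less where a joint would pass 70% of its speed; a pose out of reach is approached as far as the arm can. A call with a gripper value outside its range is refused whole. "grip" is the finger opening in cm, from 0 to 8.54, set as the call begins (left out, the last holds). The fingers move at their own pace and stop on an object; "squeeze" is the grip in N (left out, the last holds). Time passes only in rows, so rows that repeat a pose let the fingers close. It gives the time, the measured TCP pose, the force, the opening and the grip force at its end, in the units of the state.
- bot.get_state(): the state, without advancing time (a new reading comes with each control period).
- bot.camera(name): name is "scene" or "side" or "wrist"; returns a dict with "image" (384x512x3 uint8, blue, green, red), "vfov" (degrees; the focal length in pixels is half the picture's height over the tangent of half this angle, whatever the lens; pixels are square), "cx", "cy" (the principal point, pixels), "R" (3x3) and "t" (3): a world point X has camera coordinates R X + t. Camera axes: x right, y down, z forward; pixel columns grow to the right and rows downward; lengths in m; the calibration is good to about 2 mm. A picture is of the moment at which its call begins. There is no depth.
- bot.finish_job(): hands the job in; it is judged then, once.
The state is a dict: "time_s": time; "joints": joint angles; "dq": joint speeds; "joint_torque": joint torques, N m; "tcp_pos": TCP position; "orientation": TCP orientation; "ft_force": force on the tool from outside, world axes, zero at the start; "moment": the same for the moment, N m; "grip_width": finger opening in m; "gripper_force": force on a finger pad.
Only numpy, scipy, OpenCV 4.12 (cv2) and the standard library are available. Lean on these libraries where they do the work, as an engineer would, in place of code of your own. Each camera call takes 0.05 s, during which the arm holds its last target. There are 200 camera calls.

## Working session

There is one attempt and no reset: what is moved stays moved. The work goes in short steps, Python scripts to look and compute and a tool call to move; the robot and the scene stay as the last step left them, time stands still between calls to the robot, and variables do not carry over. Pictures are saved under pics/ and viewed, at most 14 in all, crops included, and the job is handed in when it is done.

Besides the shell and the picture viewer there is one more tool, called after "Request:" as name(argument=value, ...) on one line, values as JSON. apply_moves: Moves the arm, as the interface text tells. Its arguments: {"type":"object","properties":{"steps":{"type":"array","items":{"type":"object","properties":{"offset":{"type":"array","items":{"type":"number"}},"roll":{"type":"number"}}}},"grip":{"type":"number"},"squeeze":{"type":"number"}},"required":["steps"]}

```bash
mkdir -p pics; ls
cat > h.py <<'E'
import numpy as np, cv2
from rig import bot
def cam(n,save=None):
    c=bot.camera(n)
    if save: cv2.imwrite('pics/'+save+'.png',c['image'])
    c['f']=c['image'].shape[0]/2/np.tan(np.radians(c['vfov'])/2)
    c['R']=np.array(c['R']);c['t']=np.array(c['t'])
    return c
def ray(c,u,v,z):
    d=c['R'].T@np.array([(u-c['cx'])/c['f'],(v-c['cy'])/c['f'],1]); o=-c['R'].T@c['t']
    return o+d*(z-o[2])/d[2]
def proj(c,X):
    p=c['R']@np.array(X)+c['t']; return c['f']*p[:2]/p[2]+[c['cx'],c['cy']]
E
python3 - <<'E'
from h import *
cs=[cam(n) for n in ("scene","side","wrist")]
for c,n in zip(cs,("scene","side","wrist")):
    print(n,-c['R'].T@c['t'],c['R'][2],c['f'],c['cx'],c['cy'])
    cv2.imwrite(f'pics/{n}0.png',cv2.resize(c['image'],(800,600),interpolation=cv2.INTER_CUBIC))
print(bot.get_state())
E
```

```text
pics
scene [0.07780211 0.55094968 0.7106082 ] [ 0.44930896 -0.55296346 -0.70167861] 449.04900543393586 252.01922960188676 193.1721450740386
side [0.11877087 0.63637615 0.43413447] [ 0.48405993 -0.74884703 -0.4526744 ] 394.4594482616508 250.14920956520126 195.27789245477024
wrist [0.52383019 0.06922782 0.37347176] [-0.00147099 -0.27327923 -0.96193362] 272.68464427240514 253.20159188882266 193.7538218709547
{'time_s': 0.15, 'joints': array([-1.39282377e-01,  2.91204578e-01, -1.53922839e-01,  1.12667034e+00,
        1.78936687e-05,  1.43151005e+00]), 'dq': array([-0.00097737, -0.00193647,  0.00338159,  0.00057398,  0.00067783,
        0.00073021]), 'joint_torque': array([ 1.43475558e-03, -5.37369597e+01,  3.31521606e+01,  1.14745408e-02,
       -1.60248046e-04, -2.47105180e-05]), 'tcp_pos': array([5.24691745e-01, 6.21449033e-05, 2.30847553e-01]), 'orientation': array([-2.22086406e+00, -2.22087269e+00,  9.24426705e-04]), 'ft_force': array([-0.86388416,  0.37015252,  0.17195371]), 'moment': array([-0.02415886,  0.00581832, -0.00719504]), 'gripper_force': 0.0, 'grip_width': 0.08543767840660421}
```

View pics/scene0.png

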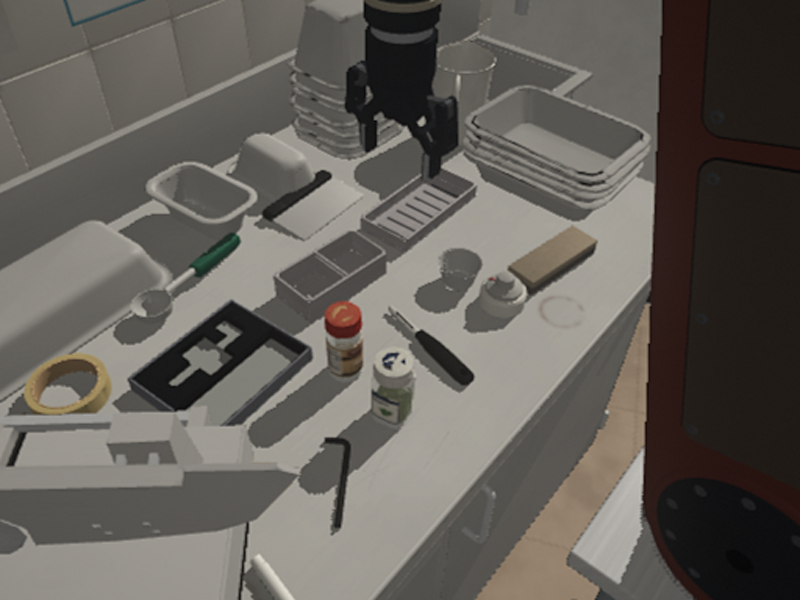

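View pics/wrist0.png

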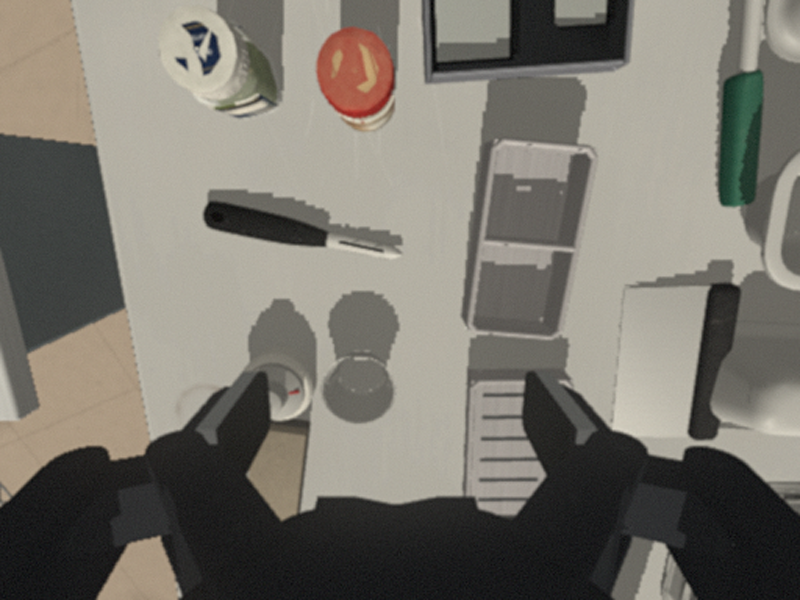

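The scene view shows (in the 800x600 copy) the stone at (553,257), timer (503,290), cup (460,268), peeler (430,345), red jar cap (343,315), white jar cap (394,360), hex key corner (345,440), kit tray about (222,365), caddy (330,270) and utensil tray (420,205). The wrist view shows the same items from above, without the hex key.

Run:
```python
from h import *
s=cam("scene");w=cam("wrist")
k=1/1.5625
def P(c,n,z,*pts):
    print(n,[tuple(ray(c,(u+.5)*k-.5,(v+.5)*k-.5,z)[:2].round(3)) for u,v in pts])
P(s,'stone',.026,(509,265),(578,228),(597,243),(524,287))
P(s,'timer/cup',.04,(503,285),(460,262)); P(w,'timer/cup',.04,(280,388),(359,385))
P(s,'peeler',.012,(470,380),(420,335),(390,310)); P(w,'peeler',.012,(208,212),(325,238),(400,253))
P(s,'jarA',.106,(343,313)); P(w,'jarA',.106,(355,72))
P(s,'jarB',.098,(394,359)); P(w,'jarB',.098,(200,50))
P(s,'hex',.004,(345,440),(338,525),(327,440))
P(s,'kit',.024,(231,301),(312,352),(131,380)); P(w,'kit',.024,(427,80),(630,65))
P(s,'caddy',.04,(275,275),(345,233),(385,262),(310,305)); P(w,'caddy',.04,(490,142),(596,152),(565,338),(465,330))
P(s,'utensil',.024,(362,212),(430,168),(477,188),(402,240));P(w,'utensil',.024,(468,380))
P(s,'slicer',.08,(300,465),(205,410)); P(s,'tape',0.03,(68,385))
```

```text
stone [(np.float64(0.438), np.float64(-0.159)), (np.float64(0.404), np.float64(-0.304)), (np.float64(0.364), np.float64(-0.291)), (np.float64(0.396), np.float64(-0.133))]
timer/cup [(np.float64(0.414), np.float64(-0.104)), (np.float64(0.488), np.float64(-0.104))]
timer/cup [(np.float64(0.423), np.float64(-0.102)), (np.float64(0.492), np.float64(-0.099))]
peeler [(np.float64(0.361), np.float64(0.046)), (np.float64(0.458), np.float64(0.026)), (np.float64(0.519), np.float64(0.016))]
peeler [(np.float64(0.367), np.float64(0.045)), (np.float64(0.464), np.float64(0.024)), (np.float64(0.527), np.float64(0.011))]
jarA [(np.float64(0.5), np.float64(0.129))]
jarA [(np.float64(0.501), np.float64(0.129))]
jarB [(np.float64(0.41), np.float64(0.14))]
jarB [(np.float64(0.411), np.float64(0.142))]
hex [(np.float64(0.424), np.float64(0.212)), (np.float64(0.355), np.float64(0.298)), (np.float64(0.44), np.float64(0.226))]
kit [(np.float64(0.69), np.float64(0.156)), (np.float64(0.539), np.float64(0.15)), (np.float64(0.677), np.float64(0.33))]
kit [(np.float64(0.547), np.float64(0.142)), (np.float64(0.696), np.float64(0.152))]
caddy [(np.float64(0.67), np.float64(0.091)), (np.float64(0.659), np.float64(-0.043)), (np.float64(0.57), np.float64(-0.032)), (np.float64(0.59), np.float64(0.101))]
caddy [(np.float64(0.593), np.float64(0.097)), (np.float64(0.672), np.float64(0.09)), (np.float64(0.664), np.float64(-0.056)), (np.float64(0.581), np.float64(-0.049))]
utensil [(np.float64(0.688), np.float64(-0.114)), (np.float64(0.683), np.float64(-0.285)), (np.float64(0.587), np.float64(-0.29)), (np.float64(0.595), np.float64(-0.102))]
utensil [(np.float64(0.588), np.float64(-0.102))]
slicer [(np.float64(0.401), np.float64(0.302)), (np.float64(0.531), np.float64(0.32))]
tape [(np.float64(0.723), np.float64(0.386))]
```

Request:
apply_moves(steps=[{"offset": [-0.5, 4, 1], "roll": 0}, {"offset": [-1.5, 8, 2], "roll": 0}, {"offset": [-2.4, 12, 2], "roll": 0}, {"offset": [-2.4, 12.9, 2], "roll": 0}, {"offset": [-2.4, 12.9, 2], "roll": 0}, {"offset": [-2.4, 12.9, 2], "roll": 0}], grip=7.5, squeeze=30)

```text
time_s: 0.85
tcp_pos: [0.5011, 0.1284, 0.2511]
orientation: [2.221, 2.221, -0.001]
ft_force: [-0.8, -1.0, 0.3]
grip_width: 0.075
gripper_force: 0.0
```

Run:
```python
from h import *
c=cam("wrist"); cv2.imwrite('pics/w1.png',cv2.resize(c['image'],(800,600),interpolation=cv2.INTER_CUBIC))
np.savez('w1.npz',R=c['R'],t=c['t'],f=c['f'],cx=c['cx'],cy=c['cy'],image=c['image'])
print(bot.get_state()['tcp_pos'])
```

```text
[0.50121417 0.1280539  0.2510922 ]
```

View pics/w1.png

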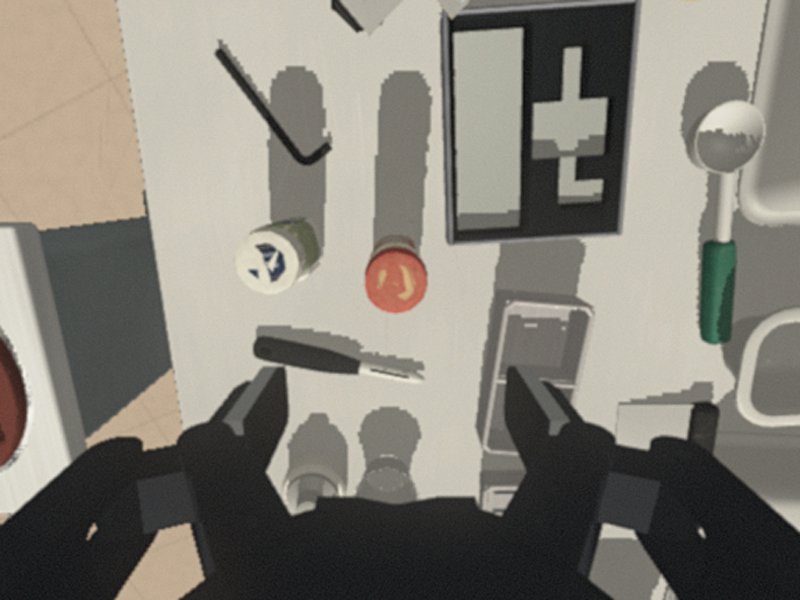

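The picture shows the kit tray with the stone cut-out at (453..523, 27..231), the key cut-out around (570,125), and the hex key with end (220,45), elbow (307,158) and short end (329,147). The slicer's edge is at the top (340..460, 0..30).

```bash
cat > m1.py <<'E'
from h import *
d=np.load('w1.npz'); c={k:d[k] for k in d}
k=1/1.5625
def P(n,z,*pts):
    r=[ray(c,(u+.5)*k-.5,(v+.5)*k-.5,z)[:2] for u,v in pts]; print(n,np.round(r,4).tolist(),'mean',np.mean(r,0).round(4)); return r
g=cv2.cvtColor(d['image'],cv2.COLOR_BGR2GRAY)
# foam (dark) contour in tray region -> min area rect on world z=.022
m=(g<50).astype(np.uint8); m[:, :int(440*k)]=0; m[int(250*k):]=0; m[:,int(645*k):]=0
cs=sorted(cv2.findContours(m,cv2.RETR_CCOMP,cv2.CHAIN_APPROX_NONE)[0],key=cv2.contourArea)
h,hr=cv2.findContours(m,cv2.RETR_CCOMP,cv2.CHAIN_APPROX_NONE)[:2] if False else (cv2.findContours(m,cv2.RETR_CCOMP,cv2.CHAIN_APPROX_NONE))
for q,e in zip(h,hr[0]):
    if cv2.contourArea(q)>200:
        p=np.array([ray(c,*x[0],.022)[:2] for x in q],np.float32)*1000
        print('foam' if e[3]<0 else 'hole',cv2.contourArea(q),cv2.minAreaRect(p))
P('kit rim',.024,(441,12),(637,1),(620,233),(449,243))
P('stonecut',.022,(453,35),(523,27),(521,226),(457,231))
P('caddy',.04,(506,301),(593,306),(570,453),(484,450))
# hex key: dark contour
m=(g<45).astype(np.uint8); m[int(175*k):]=0; m[:, :int(200*k)]=0; m[:,int(335*k):]=0
q=max(cv2.findContours(m,cv2.RETR_EXTERNAL,cv2.CHAIN_APPROX_NONE)[0],key=cv2.contourArea)
print('hex n',cv2.contourArea(q))
P('hex',.005,(220,45),(307,160),(329,147))
# peeler, caps
P('jarA',.106,(396,279));P('jarB',.098,(267,261));P('peeler',.01,(256,347),(360,362),(422,377))
P('slicer',.05,(340,0),(370,30),(460,15))
E
python3 m1.py
```

```text
foam 9842.0 ((615.233642578125, 237.930908203125), (140.29164123535156, 170.27008056640625), 3.492647171020508)
hole 3066.0 ((640.7434692382812, 238.7760772705078), (63.56986618041992, 122.48514556884766), 4.422117233276367)
kit rim [[0.5342, 0.3209], [0.6811, 0.328], [0.6932, 0.155], [0.5461, 0.1465]] mean [0.6136 0.2376]
stonecut [[0.544, 0.3062], [0.5975, 0.3115], [0.608, 0.1608], [0.5529, 0.1566]] mean [0.5756 0.2338]
caddy [[0.5949, 0.0987], [0.6705, 0.0942], [0.6669, -0.0527], [0.5842, -0.0494]] mean [0.6291 0.0227]
hex n 205.0
hex [[0.3578, 0.3041], [0.4231, 0.2158], [0.4426, 0.2264]] mean [0.4078 0.2488]
jarA [[0.5001, 0.133]] mean [0.5001 0.133 ]
jarB [[0.4096, 0.1442]] mean [0.4096 0.1442]
peeler [[0.365, 0.0443], [0.4649, 0.0286], [0.5257, 0.0126]] mean [0.4519 0.0285]
slicer [[0.4611, 0.3196], [0.4818, 0.3012], [0.5452, 0.3104]] mean [0.496  0.3104]
```

Request:
apply_moves(steps=[{"offset": [0, 0.2, -5], "roll": 0}, {"offset": [0, 0.2, -10], "roll": 0}, {"offset": [0, 0.2, -15], "roll": 0}, {"offset": [0, 0.2, -18], "roll": 0}, {"offset": [0, 0.2, -19.5], "roll": 0}, {"offset": [0, 0.2, -19.5], "roll": 0}, {"offset": [0, 0.2, -19.5], "roll": 0}])

```text
time_s: 1.6
tcp_pos: [0.5014, 0.1301, 0.0566]
orientation: [2.223, 2.22, -0.0]
ft_force: [0.1, -0.0, 1.7]
grip_width: 0.075
gripper_force: 0.0
```

Request:
apply_moves(steps=[{"offset": [0, 0, 0], "roll": 0}, {"offset": [0, 0, 0], "roll": 0}, {"offset": [0, 0, 0], "roll": 0}, {"offset": [0, 0, 0], "roll": 0}, {"offset": [0, 0, 0], "roll": 0}, {"offset": [0, 0, 0], "roll": 0}, {"offset": [0, 0, 3], "roll": 0}, {"offset": [0, 0, 7], "roll": 0}, {"offset": [0, 0, 7.5], "roll": 0}, {"offset": [0, 0, 7.5], "roll": 0}], grip=3, squeeze=30)

```text
time_s: 2.6
tcp_pos: [0.5021, 0.1312, 0.1328]
orientation: [2.22, 2.22, 0.004]
ft_force: [0.6, 0.7, -2.5]
grip_width: 0.0436
gripper_force: 31.4
```

Request:
apply_moves(steps=[{"offset": [3, -3.5, 0], "roll": 0}, {"offset": [6, -7, 0], "roll": 0}, {"offset": [9, -10.5, 0], "roll": 0}, {"offset": [12.4, -14.7, 0], "roll": 0}, {"offset": [12.4, -14.7, 0], "roll": 0}, {"offset": [12.4, -14.7, 0], "roll": 0}, {"offset": [12.4, -14.7, -2.5], "roll": 0}, {"offset": [12.4, -14.7, -5], "roll": 0}, {"offset": [12.4, -14.7, -6.5], "roll": 0}, {"offset": [12.4, -14.7, -7], "roll": 0}, {"offset": [12.4, -14.7, -7.1], "roll": 0}, {"offset": [12.4, -14.7, -7.1], "roll": 0}])

```text
time_s: 3.8
tcp_pos: [0.6231, -0.0144, 0.0605]
orientation: [-2.218, -2.222, 0.002]
ft_force: [-1.1, 0.2, 0.8]
grip_width: 0.0439
gripper_force: 31.4
```

Run:
```python
from h import *
c=cam("scene"); i=c['image'][60:300,120:420]; cv2.imwrite('pics/s1.png',cv2.resize(i,None,fx=2,fy=2,interpolation=cv2.INTER_CUBIC))
```

```text
(no output)
```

View pics/s1.png

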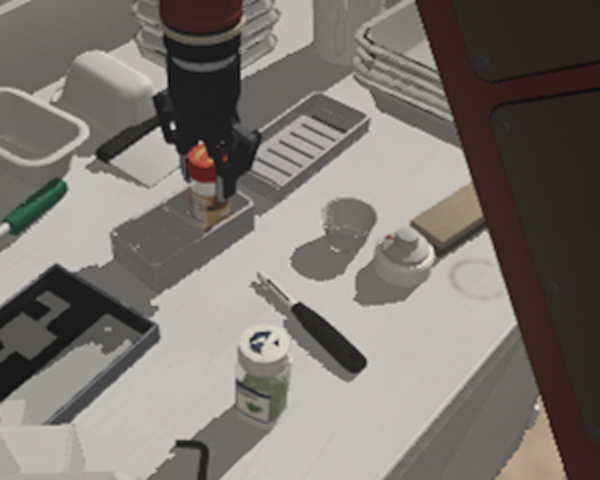

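Request:
apply_moves(steps=[{"offset": [0, 0, 0], "roll": 0}, {"offset": [0, 0, 0], "roll": 0}, {"offset": [0, 0, 0], "roll": 0}, {"offset": [0, 0, 4], "roll": 0}, {"offset": [0, 0, 9], "roll": 0}, {"offset": [-4, 3, 10], "roll": 0}, {"offset": [-8, 6, 10], "roll": 0}, {"offset": [-12, 9, 10], "roll": 0}, {"offset": [-16, 12, 10], "roll": 0}, {"offset": [-20, 15, 10], "roll": 0}, {"offset": [-21.5, 15.9, 10], "roll": 0}, {"offset": [-21.5, 15.9, 10], "roll": 0}, {"offset": [-21.5, 15.9, 10], "roll": 0}, {"offset": [-21.5, 15.9, 10], "roll": 0}], grip=7)

```text
time_s: 5.25
tcp_pos: [0.4116, 0.1424, 0.1604]
orientation: [2.222, 2.22, 0.001]
ft_force: [0.8, -0.2, -0.4]
grip_width: 0.0702
gripper_force: 0.0
```

Request:
apply_moves(steps=[{"offset": [-0.1, 0, -5], "roll": 0}, {"offset": [-0.1, 0, -9], "roll": 0}, {"offset": [-0.1, 0, -10.8], "roll": 0}, {"offset": [-0.1, 0, -10.8], "roll": 0}, {"offset": [-0.1, 0, -10.8], "roll": 0}])

```text
time_s: 5.75
tcp_pos: [0.4099, 0.1425, 0.0525]
orientation: [-2.223, -2.22, 0.0]
ft_force: [-0.9, 0.1, -0.6]
grip_width: 0.07
gripper_force: 0.0
```

Request:
apply_moves(steps=[{"offset": [0, 0, 0], "roll": 0}, {"offset": [0, 0, 0], "roll": 0}, {"offset": [0, 0, 0], "roll": 0}, {"offset": [0, 0, 0], "roll": 0}, {"offset": [0, 0, 0], "roll": 0}, {"offset": [0, 0, 0], "roll": 0}, {"offset": [0, 0, 3], "roll": 0}, {"offset": [0, 0, 7], "roll": 0}, {"offset": [0, 0, 7.5], "roll": 0}, {"offset": [0, 0, 7.5], "roll": 0}], grip=3)

```text
time_s: 6.75
tcp_pos: [0.4105, 0.1433, 0.129]
orientation: [2.22, 2.22, 0.005]
ft_force: [-0.3, -0.2, -1.0]
grip_width: 0.0471
gripper_force: 31.8
```

Request:
apply_moves(steps=[{"offset": [4, -1.5, 0], "roll": 0}, {"offset": [8, -3, 0], "roll": 0}, {"offset": [12, -4.5, 0], "roll": 0}, {"offset": [16, -6, 0], "roll": 0}, {"offset": [20, -7.6, 0], "roll": 0}, {"offset": [22, -8.4, 0], "roll": 0}, {"offset": [22, -8.4, 0], "roll": 0}, {"offset": [22, -8.4, 0], "roll": 0}, {"offset": [22, -8.4, -2.5], "roll": 0}, {"offset": [22, -8.4, -5], "roll": 0}, {"offset": [22, -8.4, -6.5], "roll": 0}, {"offset": [22, -8.4, -7.1], "roll": 0}, {"offset": [22, -8.4, -7.2], "roll": 0}, {"offset": [22, -8.4, -7.2], "roll": 0}])

```text
time_s: 8.15
tcp_pos: [0.6268, 0.06, 0.0563]
orientation: [-2.219, -2.221, 0.002]
ft_force: [-7.8, 0.3, 11.7]
grip_width: 0.0473
gripper_force: 29.1
```

Request:
apply_moves(steps=[{"offset": [0, 0, 0], "roll": 0}, {"offset": [0, 0, 0], "roll": 0}, {"offset": [0, 0, 0], "roll": 0}, {"offset": [0, 0, 4], "roll": 0}, {"offset": [0, 0, 9], "roll": 0}, {"offset": [-3, 0, 13], "roll": 0}, {"offset": [-8, -2, 16], "roll": 0}, {"offset": [-12, -3, 16], "roll": 0}, {"offset": [-16, -3, 16], "roll": 0}, {"offset": [-16, -3, 16], "roll": 0}, {"offset": [-16, -3, 16], "roll": 0}], grip=7)

```text
time_s: 9.25
tcp_pos: [0.4688, 0.029, 0.2158]
orientation: [2.221, 2.22, 0.001]
ft_force: [0.5, -0.1, -0.1]
grip_width: 0.0701
gripper_force: 0.0
```

Request:
apply_moves(steps=[{"offset": [-1, 0.1, -2], "roll": 8.5}, {"offset": [-2, 0.3, -4], "roll": 17}, {"offset": [-3, 0.3, -6], "roll": 25.5}, {"offset": [-4.3, 0.3, -8], "roll": 34}, {"offset": [-4.3, 0.3, -10], "roll": 42.5}, {"offset": [-4.3, 0.3, -12], "roll": 51}, {"offset": [-4.3, 0.3, -14], "roll": 59.5}, {"offset": [-4.3, 0.3, -15], "roll": 68}, {"offset": [-4.3, 0.3, -15], "roll": 76}, {"offset": [-4.3, 0.3, -15], "roll": 78.5}, {"offset": [-4.3, 0.3, -15], "roll": 78.5}, {"offset": [-4.3, 0.3, -15], "roll": 78.5}, {"offset": [-4.3, 0.3, -15], "roll": 78.5}], grip=5)

```text
time_s: 10.55
tcp_pos: [0.4266, 0.032, 0.0652]
orientation: [0.316, 3.125, 0.0]
ft_force: [-0.7, -0.2, -0.6]
grip_width: 0.0498
gripper_force: 0.0
```

Run:
```python
from h import *
c=cam("wrist"); cv2.imwrite('pics/w2.png',cv2.resize(c['image'],(800,600),interpolation=cv2.INTER_CUBIC))
a=cam("side"); cv2.imwrite('pics/side2.png',cv2.resize(a['image'],(800,600)))
s=bot.get_state();print(s['tcp_pos'],s['joints'])
p=lambda X:((proj(c,X)+.5)*1.5625).round()
print(p([.426,.032,.017]),p([.365,.044,.01]),p(s['tcp_pos']))
```

```text
[0.42626007 0.0320127  0.06530882] [-9.64108243e-02  2.91976219e-01 -6.53001620e-01  6.25651382e-01
 -1.08524243e-05  1.04991209e-01]
[397. 335.] [396. 200.] [397. 381.]
```

View pics/w2.png

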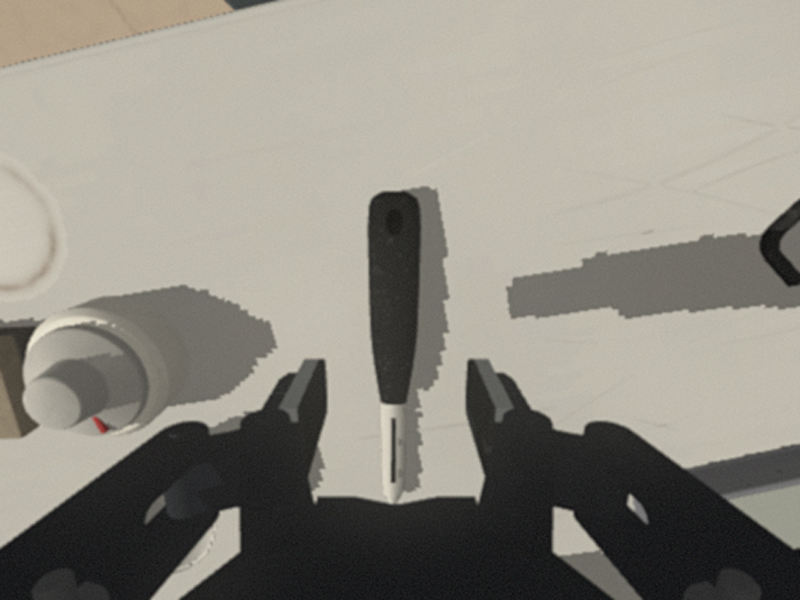

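The peeler lies vertical and centred (column ~395) between the fingers, with the handle from row 192 to 403, so the alignment is right.

Request:
apply_moves(steps=[{"offset": [0, 0, -3], "roll": 0}, {"offset": [0, 0, -5.5], "roll": 0}, {"offset": [0, 0, -6.2], "roll": 0}, {"offset": [0, 0, -6.2], "roll": 0}, {"offset": [0, 0, -6.2], "roll": 0}])

```text
time_s: 11.15
tcp_pos: [0.4265, 0.032, 0.004]
orientation: [0.315, 3.125, -0.0]
ft_force: [0.4, 0.3, 0.7]
grip_width: 0.0499
gripper_force: 0.0
```

Request:
apply_moves(steps=[{"offset": [0, 0, 0], "roll": 0}, {"offset": [0, 0, 0], "roll": 0}, {"offset": [0, 0, 0], "roll": 0}, {"offset": [0, 0, 0], "roll": 0}, {"offset": [0, 0, 0], "roll": 0}, {"offset": [0, 0, 0], "roll": 0}, {"offset": [0, 0, 0], "roll": 0}, {"offset": [0, 0, 3], "roll": 0}, {"offset": [0, 0, 8], "roll": 0}, {"offset": [2, 0, 13], "roll": -8.5}, {"offset": [5, 0, 16], "roll": -17}, {"offset": [8, 0, 16], "roll": -25.5}, {"offset": [11, 0, 16], "roll": -34}, {"offset": [13, -2, 16], "roll": -42.5}, {"offset": [15, -4, 16], "roll": -51}, {"offset": [17, -6, 16], "roll": -59.5}, {"offset": [19, -8, 16], "roll": -68}, {"offset": [20, -10, 16], "roll": -76}, {"offset": [20, -12, 16], "roll": -78.5}, {"offset": [20, -12, 16], "roll": -78.5}], grip=1, squeeze=30)

```text
time_s: 13.15
tcp_pos: [0.6261, -0.0903, 0.1633]
orientation: [2.225, 2.217, -0.001]
ft_force: [-0.1, 0.3, -0.7]
grip_width: 0.0213
gripper_force: 30.0
```

Run:
```python
from h import *
c=cam("scene"); cv2.imwrite('pics/s3.png',cv2.resize(c['image'][50:350,80:480],(800,600),interpolation=cv2.INTER_CUBIC))
c=cam("side"); cv2.imwrite('pics/side3.png',cv2.resize(c['image'],(800,600),interpolation=cv2.INTER_CUBIC))
s=bot.get_state();print(s['tcp_pos'],s['joints'])
```

```text
[ 0.62572687 -0.08807996  0.16338883] [-2.55595728e-01  5.34928910e-01  4.20618512e-02  1.07823887e+00
  2.43581563e-04  1.31513312e+00]
```

View pics/s3.png

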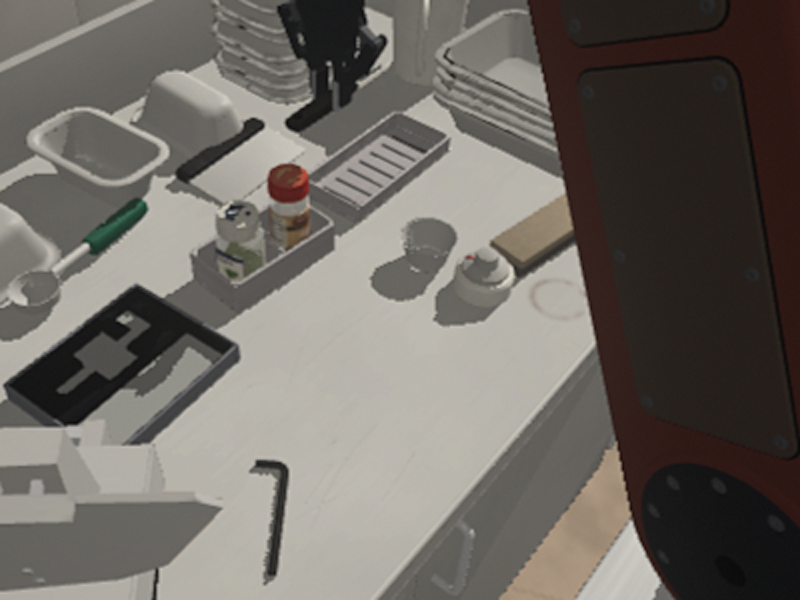

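Both jars stand in the caddy and the peeler is held. The utensil tray's rim corners are near (310,172), (398,114), (450,145) and (360,213).

Run:
```python
from h import *
c=cam("scene")
g=cv2.cvtColor(c['image'],cv2.COLOR_BGR2GRAY)
for z,pts in ((.024,((305,174),(400,112),(450,143),(358,216))),):
    r=np.array([ray(c,u/2+80,v/2+50,z)[:2] for u,v in pts]);print(r.round(3),r.mean(0), r[0]-r[1], r[3]-r[2])
a=cam("wrist"); print([(((proj(a,x)+.5)*1.5625).round()) for x in r_ ] if 0 else '')
cv2.imwrite('pics/w3.png',cv2.resize(a['image'],(800,600)))
```

```text
[[ 0.682 -0.111]
 [ 0.677 -0.299]
 [ 0.584 -0.285]
 [ 0.581 -0.092]] [ 0.63104607 -0.1966923 ] [0.00575056 0.18743287] [-0.00273967  0.19278121]
```

View pics/side3.png

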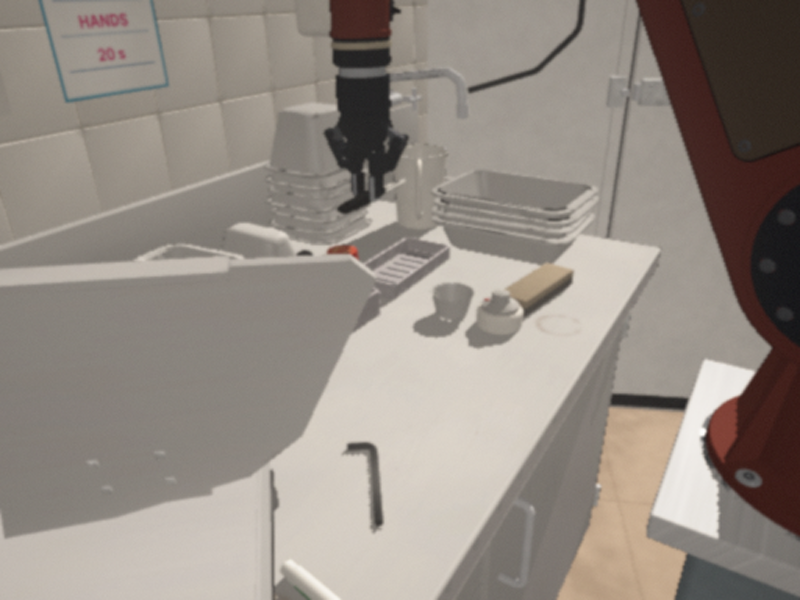

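Request:
apply_moves(steps=[{"offset": [0.3, -4, 0], "roll": 0}, {"offset": [0.6, -8, -2], "roll": 0}, {"offset": [0.6, -9, -6], "roll": 0}, {"offset": [0.6, -9, -10], "roll": 0}, {"offset": [0.6, -9, -13], "roll": 0}, {"offset": [0.6, -9, -14.5], "roll": 0}, {"offset": [0.6, -9, -15.3], "roll": 0}, {"offset": [0.6, -9, -15.5], "roll": 0}, {"offset": [0.6, -9, -15.5], "roll": 0}])

```text
time_s: 14.25
tcp_pos: [0.633, -0.178, 0.0095]
orientation: [2.22, 2.221, 0.001]
ft_force: [0.6, 0.6, -1.2]
grip_width: 0.0213
gripper_force: 29.9
```

Release, rise, and go over the stone, passing the cup and timer well above.

Request:
apply_moves(steps=[{"offset": [0, 0, -0.1], "roll": 0}, {"offset": [0, 0, -0.1], "roll": 0}, {"offset": [0, 0, -0.1], "roll": 0}, {"offset": [0, 0, -0.1], "roll": 0}, {"offset": [0, 0, 4], "roll": 0}, {"offset": [0, 0, 9], "roll": 0}, {"offset": [-2, 0, 14], "roll": 0}, {"offset": [-6, 0, 19], "roll": 0}, {"offset": [-10, -1, 20], "roll": 4}, {"offset": [-14, -2, 20], "roll": 8}, {"offset": [-18, -3, 20], "roll": 12}, {"offset": [-22, -4, 20], "roll": 13}, {"offset": [-23, -4.2, 20], "roll": 13}, {"offset": [-23, -4.2, 20], "roll": 13}, {"offset": [-23, -4.2, 20], "roll": 13}], grip=4)

```text
time_s: 15.75
tcp_pos: [0.4031, -0.2203, 0.2087]
orientation: [1.955, 2.457, 0.001]
ft_force: [0.1, 0.4, -0.4]
grip_width: 0.04
gripper_force: 0.0
```

Run:
```python
from h import *
s=cam("scene"); cv2.imwrite('pics/s4.png',s['image'])
c=cam("wrist"); np.savez('w4.npz',R=c['R'],t=c['t'],f=c['f'],cx=c['cx'],cy=c['cy'],image=c['image'])
cv2.imwrite('pics/w4.png',cv2.resize(c['image'],(800,600),interpolation=cv2.INTER_CUBIC))
print(bot.get_state()['tcp_pos'])
```

```text
[ 0.40322745 -0.21995924  0.20829558]
```

View pics/w4.png

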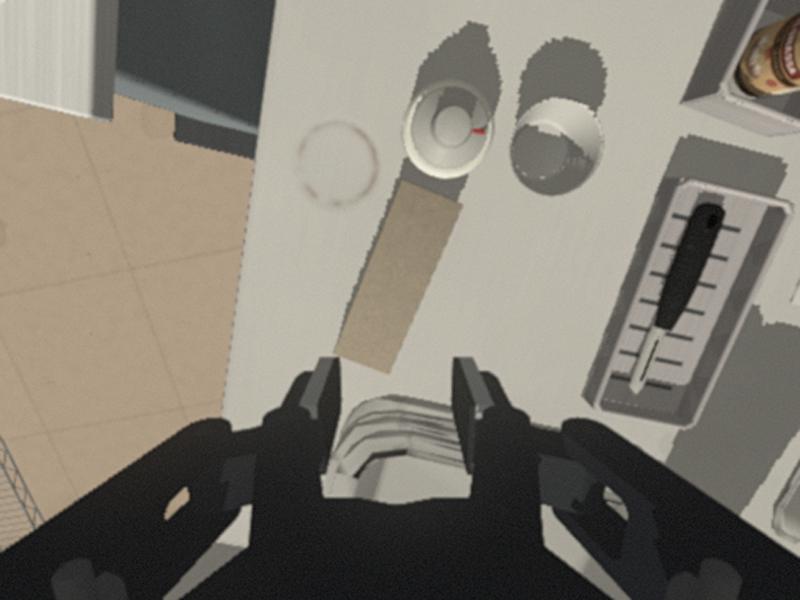

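The peeler lies in the utensil tray. The stone's top corners are at (402,180), (463,203), (391,374) and (334,353); it is skewed the other way from my roll.

Run:
```python
from h import *
d=np.load('w4.npz'); c={k:d[k] for k in d}; k=1/1.5625
hsv=cv2.cvtColor(d['image'],cv2.COLOR_BGR2HSV)
m=((hsv[...,1]>45)&(abs(hsv[...,0].astype(int)-16)<12)).astype(np.uint8)
m[:int(170*k)]=0;m[int(380*k):]=0;m[:,:int(325*k)]=0;m[:,int(470*k):]=0
q=max(cv2.findContours(m,0,1)[0],key=cv2.contourArea)
p=np.array([ray(c,*x[0],.026)[:2] for x in q],np.float32)*1000
print(cv2.minAreaRect(p))
r=np.array([ray(c,(u+.5)*k-.5,(v+.5)*k-.5,.026)[:2] for u,v in((402,180),(463,203),(391,374),(334,353))]);print(r.round(4),r.mean(0))
t=np.array([ray(c,(u+.5)*k-.5,(v+.5)*k-.5,.02)[:2] for u,v in((449,145),(555,160))]);print('timer,cup',t)
```

```text
((402.3471984863281, -226.58804321289062), (148.7992401123047, 49.445655822753906), 80.7020263671875)
[[ 0.3908 -0.1505]
 [ 0.4388 -0.1563]
 [ 0.4174 -0.3037]
 [ 0.3676 -0.2958]] [ 0.40365468 -0.22654875]
timer,cup [[ 0.4187922  -0.11878395]
 [ 0.49767378 -0.11128953]]
```

Request:
apply_moves(steps=[{"offset": [0, -0.6, -4], "roll": -8}, {"offset": [0, -0.6, -8], "roll": -16}, {"offset": [0, -0.6, -11], "roll": -22.3}, {"offset": [0, -0.6, -14], "roll": -22.3}, {"offset": [0, -0.6, -14], "roll": -22.3}, {"offset": [0, -0.6, -17], "roll": -22.3}, {"offset": [0, -0.6, -19], "roll": -22.3}, {"offset": [0, -0.6, -19.9], "roll": -22.3}, {"offset": [0, -0.6, -19.9], "roll": -22.3}, {"offset": [0, -0.6, -19.9], "roll": -22.3}], grip=7.6)

```text
time_s: 16.85
tcp_pos: [0.4029, -0.2264, 0.0103]
orientation: [2.393, 2.034, 0.0]
ft_force: [0.6, -0.7, -0.4]
grip_width: 0.076
gripper_force: 0.0
```

Request:
apply_moves(steps=[{"offset": [0, 0, 0], "roll": 0}, {"offset": [0, 0, 0], "roll": 0}, {"offset": [0, 0, 0], "roll": 0}, {"offset": [0, 0, 0], "roll": 0}, {"offset": [0, 0, 0], "roll": 0}, {"offset": [0, 0, 0], "roll": 0}, {"offset": [0, 0, 0], "roll": 0}, {"offset": [0, -0.3, 2], "roll": 0}, {"offset": [0, -0.3, 5], "roll": 0}, {"offset": [0, -0.3, 9], "roll": 0}, {"offset": [0, -0.3, 13], "roll": 0}, {"offset": [0, -0.3, 15], "roll": 0}, {"offset": [0, -0.3, 15], "roll": 0}], grip=3.5, squeeze=70)

```text
time_s: 18.15
tcp_pos: [0.4035, -0.2302, 0.1622]
orientation: [2.39, 2.031, 0.002]
ft_force: [0.6, 0.1, -2.9]
grip_width: 0.0483
gripper_force: 75.2
```

Run:
```python
from h import *
s=cam("scene");a=cam("side");d=np.load('w1.npz'); w={k:d[k] for k in d}; k=1/1.5625
def tri(*obs):
    A=[];b=[]
    for c,u,v in obs:
        x=((u+.5)*k-.5-c['cx'])/c['f'];y=((v+.5)*k-.5-c['cy'])/c['f']
        R,t=c['R'],c['t']
        A+=[x*R[2]-R[0],y*R[2]-R[1]];b+=[t[0]-x*t[2],t[1]-y*t[2]]
    X,r=np.linalg.lstsq(np.array(A),np.array(b),rcond=None)[:2];return X.round(3),r
print(tri((s,298,468),(a,378,290)),tri((s,298,468),(w,370,32)),tri((s,298,468),(a,378,290),(w,370,32)))
for z in(.05,.1,.15,.2):print(z,[ray(w,(u+.5)*k-.5,(v+.5)*k-.5,z)[:2].round(3) for u,v in((370,32),(460,15),(440,3))])
print([ray(s,(u+.5)*k-.5,(v+.5)*k-.5,.15)[:2].round(3) for u,v in((298,468),(205,410),(180,468))])
```

```text
(array([0.291, 0.387, 0.291]), array([7.52645446e-06])) (array([0.458, 0.296, 0.015]), array([0.00156997])) (array([0.421, 0.273, 0.154]), array([0.01454933]))
0.05 [array([0.482, 0.3  ]), array([0.545, 0.31 ]), array([0.531, 0.318])]
0.1 [array([0.484, 0.285]), array([0.539, 0.294]), array([0.526, 0.3  ])]
0.15 [array([0.487, 0.27 ]), array([0.532, 0.278]), array([0.522, 0.283])]
0.2 [array([0.49 , 0.255]), array([0.526, 0.261]), array([0.518, 0.265])]
[array([0.364, 0.333]), array([0.48 , 0.346]), array([0.446, 0.403])]
```

Run:
```python
import cv2,numpy as np
a=cv2.imread('pics/scene0.png')[380:600,0:360]; b=cv2.imread('pics/w1.png')[0:120,300:660]
cv2.imwrite('pics/sl.png',cv2.resize(np.vstack([a,b]),None,fx=1.7,fy=1.7))
```

```text
(no output)
```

View pics/sl.png

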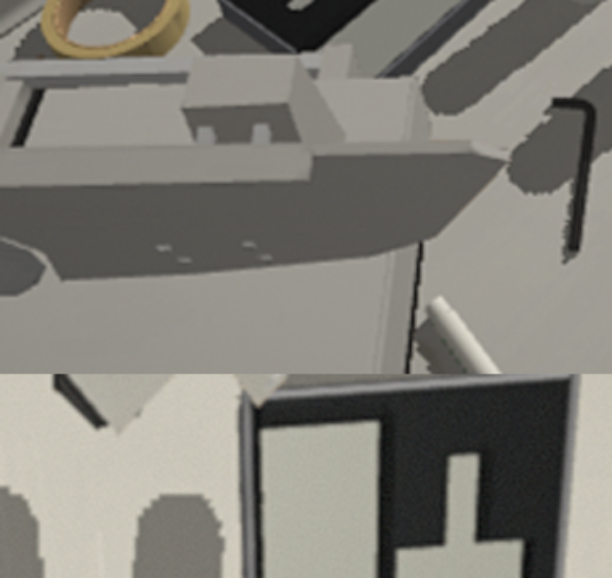

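The slicer has corners near scene0 (206,407) and (247,427), matching candidates in w1 at (452,18) and (370,32).

Run:
```python
from h import *
s=cam("scene");d=np.load('w1.npz'); w={k:d[k] for k in d}; k=1/1.5625
def tri(*obs):
    A=[];b=[]
    for c,u,v in obs:
        x=((u+.5)*k-.5-c['cx'])/c['f'];y=((v+.5)*k-.5-c['cy'])/c['f']
        R,t=c['R'],c['t']
        A+=[x*R[2]-R[0],y*R[2]-R[1]];b+=[t[0]-x*t[2],t[1]-y*t[2]]
    X,r=np.linalg.lstsq(np.array(A),np.array(b),rcond=None)[:2];return X.round(3),r
for p in((206,407),(247,427),(253,450),(303,463)):
  for q in((455,17),(370,32)): print(p,q,*tri((s,*p),(w,*q)))
```

```text
(206, 407) (455, 17) [0.543 0.308 0.06 ] [2.91221297e-05]
(206, 407) (370, 32) [0.503 0.304 0.092] [0.00145749]
(247, 427) (455, 17) [0.524 0.301 0.044] [0.00103838]
(247, 427) (370, 32) [0.485 0.297 0.065] [2.36690552e-05]
(253, 450) (455, 17) [0.522 0.309 0.013] [0.00179691]
(253, 450) (370, 32) [0.48  0.304 0.033] [1.86489127e-06]
(303, 463) (455, 17) [0.492 0.297 0.024] [0.00747708]
(303, 463) (370, 32) [0.456 0.292 0.024] [0.00186556]
```

Request:
apply_moves(steps=[{"offset": [1.4, 4, 0], "roll": 2}, {"offset": [2.8, 8, 0], "roll": 4}, {"offset": [4.2, 12, 0], "roll": 6}, {"offset": [5.6, 16, 0], "roll": 8}, {"offset": [7, 20, 0], "roll": 10}, {"offset": [8.4, 24, 0], "roll": 12}, {"offset": [10, 28, 0], "roll": 12.9}, {"offset": [12, 32, 0], "roll": 12.9}, {"offset": [14, 36, 0], "roll": 12.9}, {"offset": [16, 40, 0], "roll": 12.9}, {"offset": [17.5, 44, 0], "roll": 12.9}, {"offset": [17.5, 46, 0], "roll": 12.9}, {"offset": [17.5, 46.5, 0], "roll": 12.9}, {"offset": [17.5, 46.5, 0], "roll": 12.9}, {"offset": [17.5, 46.5, 0], "roll": 12.9}, {"offset": [17.5, 46.5, -3], "roll": 12.9}, {"offset": [17.5, 46.5, -6], "roll": 12.9}, {"offset": [17.5, 46.5, -8], "roll": 12.9}, {"offset": [17.5, 46.5, -8], "roll": 12.9}, {"offset": [17.5, 46.5, -8], "roll": 12.9}])

```text
time_s: 20.3
tcp_pos: [0.5771, 0.235, 0.0798]
orientation: [-2.152, -2.289, 0.0]
ft_force: [0.8, -0.1, -2.6]
grip_width: 0.0478
gripper_force: 75.0
```

Run:
```python
from h import *
c=cam("wrist"); cv2.imwrite('pics/w5.png',cv2.resize(c['image'],(800,600),interpolation=cv2.INTER_CUBIC))
s=bot.get_state();print(s['tcp_pos'],s['joints'])
```

```text
[0.57779934 0.23543573 0.08052761] [ 2.69857749e-01  5.88279747e-01 -9.82269054e-02  8.82877377e-01
 -7.09786935e-05  1.77884825e+00]
```

View pics/w5.png

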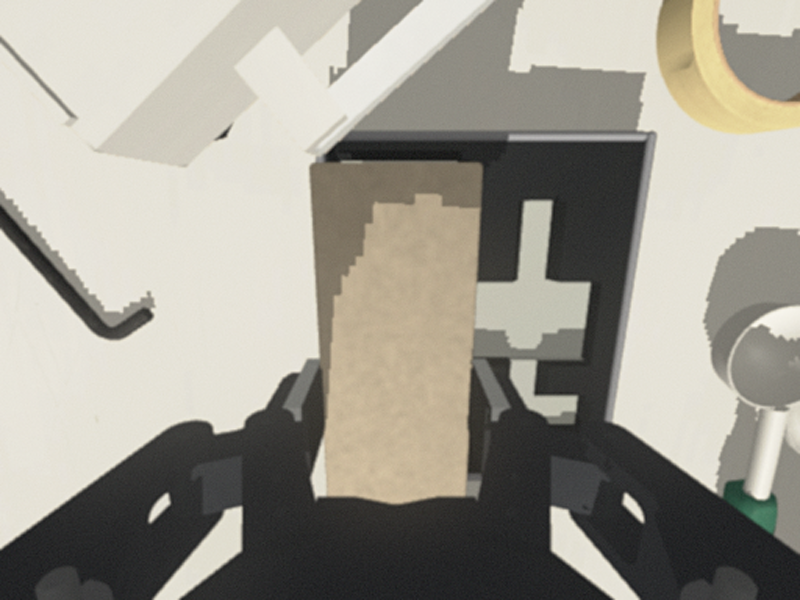

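The stone is parallel to the tray and over its cut-out, and the slicer corner (318,150) is just clear of it.

Request:
apply_moves(steps=[{"offset": [0.1, 0, -2], "roll": 0}, {"offset": [0.1, 0, -3.5], "roll": 0}, {"offset": [0.1, 0, -4.4], "roll": 0}, {"offset": [0.1, 0, -5], "roll": 0}, {"offset": [0.1, 0, -5.5], "roll": 0}, {"offset": [0.1, 0, -5.9], "roll": 0}, {"offset": [0.1, 0, -5.9], "roll": 0}])

```text
time_s: 21.05
tcp_pos: [0.5779, 0.236, 0.0202]
orientation: [-2.15, -2.29, 0.0]
ft_force: [-0.7, 0.2, -3.6]
grip_width: 0.0482
gripper_force: 75.1
```

Request:
apply_moves(steps=[{"offset": [0, 0, 0], "roll": 0}, {"offset": [0, 0, 0], "roll": 0}, {"offset": [0, 0, 0], "roll": 0}, {"offset": [0, 0, 0], "roll": 0}, {"offset": [0, 0, 3], "roll": 0}, {"offset": [0, 0, 4], "roll": 0}, {"offset": [0, 0, 4], "roll": 0}, {"offset": [0, 0, 4], "roll": 0}], grip=7, squeeze=30)

```text
time_s: 21.85
tcp_pos: [0.5779, 0.236, 0.0599]
orientation: [2.151, 2.29, 0.0]
ft_force: [-0.3, 0.0, -0.6]
grip_width: 0.0702
gripper_force: 0.0
```

Request:
apply_moves(steps=[{"offset": [0, 0, 0], "roll": 0}, {"offset": [0, 0, 0], "roll": 0}, {"offset": [0, 0, 0], "roll": 0}, {"offset": [0, 0, 0], "roll": 0}, {"offset": [0, 0, 0], "roll": 0}, {"offset": [0, 0, 0], "roll": 0}, {"offset": [0, 0, 0], "roll": 0}, {"offset": [0, 0, -1.5], "roll": 0}, {"offset": [0, 0, -2.2], "roll": 0}, {"offset": [0, 0, -2.5], "roll": 0}, {"offset": [0, 0, -2.6], "roll": 0}, {"offset": [0, 0, -2.7], "roll": 0}, {"offset": [0, 0, -2.7], "roll": 0}], grip=0)

```text
time_s: 23.15
tcp_pos: [0.5776, 0.2359, 0.0343]
orientation: [-2.15, -2.29, 0.001]
ft_force: [-4.1, -1.9, 8.5]
grip_width: 0.0
gripper_force: 4.6
```

Request:
apply_moves(steps=[{"offset": [0, 0, 4], "roll": 0}, {"offset": [0, 0, 8], "roll": 0}, {"offset": [-3, 0, 12], "roll": 8}, {"offset": [-7, 0, 13], "roll": 16}, {"offset": [-11, 0, 13], "roll": 24}, {"offset": [-15, 0, 13], "roll": 32}, {"offset": [-18.5, 0, 13], "roll": 33}, {"offset": [-18.5, 0, 13], "roll": 33}, {"offset": [-18.5, 0, 13], "roll": 33}, {"offset": [-18.5, 0, 13], "roll": 33}], grip=3.5)

```text
time_s: 24.15
tcp_pos: [0.3944, 0.2363, 0.1638]
orientation: [1.412, 2.805, 0.002]
ft_force: [-0.3, -0.1, 0.1]
grip_width: 0.0348
gripper_force: 0.0
```

Run:
```python
from h import *
c=cam("wrist"); np.savez('w6.npz',R=c['R'],t=c['t'],f=c['f'],cx=c['cx'],cy=c['cy'],image=c['image'])
cv2.imwrite('pics/w6.png',cv2.resize(c['image'],(800,600),interpolation=cv2.INTER_CUBIC))
s=bot.get_state();print(s['tcp_pos'],s['joints'])
```

```text
[0.39432633 0.2361675  0.16354636] [ 3.80409076e-01  2.20830085e-01 -4.37056070e-01  9.11757852e-01
 -8.93418898e-05  1.31316191e+00]
```

View pics/w6.png

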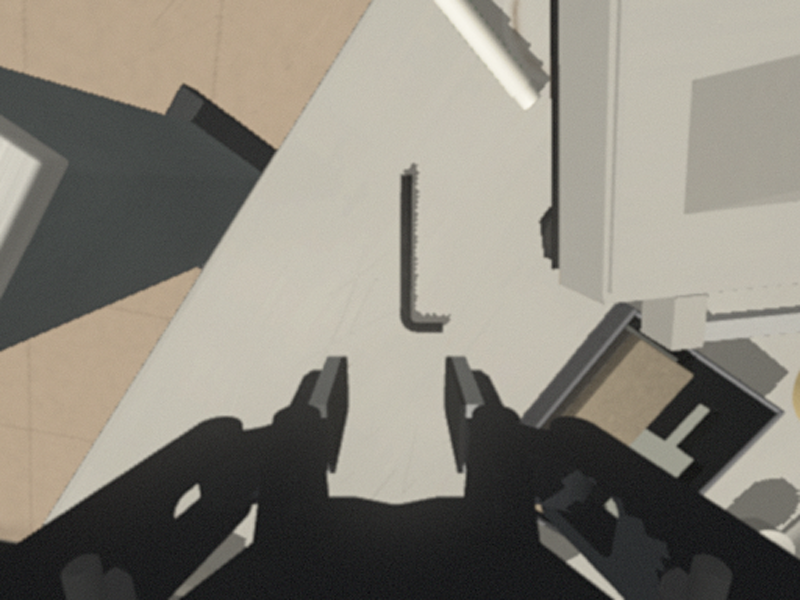

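The hex key's long arm runs from (407,174) to (407,331), width 401–412, with its short end at (443,327). The stone is in its cut-out.

Run:
```python
from h import *
d=np.load('w6.npz'); c={k:d[k] for k in d}; k=1/1.5625
R=lambda u,v,z=.006:ray(c,(u+.5)*k-.5,(v+.5)*k-.5,z)[:2]
a,b,e,m=R(406.5,174),R(406.5,331),R(443,327),None
dv=a-b;print('end,elbow,short',a,b,e,'len',np.linalg.norm(dv),'yaw',np.degrees(np.arctan2(-dv[0],dv[1])),'mid',(a+b)/2)
print('slicer',[R(u,v,.06) for u,v in((560,285),(607,302))])
# refine with dark contour
g=cv2.cvtColor(d['image'],cv2.COLOR_BGR2GRAY);m=(g<75).astype(np.uint8);x0=int(395*k);m[:,:x0]=0;m[:,int(450*k):]=0;m[:int(160*k)]=0;m[int(340*k):]=0
ys,xs=np.nonzero(m);sel=(ys>int(180*k))&(ys<int(310*k))
p=np.array([ray(c,x,y,.006)[:2] for x,y in zip(xs[sel],ys[sel])],np.float32)
v=cv2.fitLine(p,cv2.DIST_L2,0,.001,.001).ravel();print('line',v,np.degrees(np.arctan2(v[1],v[0]))%180-90)
```

```text
end,elbow,short [0.35496124 0.3002774 ] [0.42239454 0.21051894] [0.44235889 0.22922126] len 0.11226677611894562 yaw 36.91662892231838 mid [0.38867789 0.25539817]
slicer [array([0.4656678, 0.3025623]), array([0.49553049, 0.31160365])]
line [ 0.59803075 -0.80147314  0.38244691  0.26288688] 36.72899
```

Request:
apply_moves(steps=[{"offset": [-0.6, 2, -5], "roll": 0.2}, {"offset": [-0.6, 2, -10], "roll": 0.2}, {"offset": [-0.6, 2, -13], "roll": 0.2}, {"offset": [-0.6, 2, -15], "roll": 0.2}, {"offset": [-0.6, 2, -16], "roll": 0.2}, {"offset": [-0.6, 2, -16.1], "roll": 0.2}, {"offset": [-0.6, 2, -16.1], "roll": 0.2}])

```text
time_s: 24.9
tcp_pos: [0.3879, 0.2562, 0.0028]
orientation: [1.407, 2.808, 0.001]
ft_force: [0.3, 0.3, 1.1]
grip_width: 0.0352
gripper_force: 0.0
```

Request:
apply_moves(steps=[{"offset": [0, 0, 0], "roll": 0}, {"offset": [0, 0, 0], "roll": 0}, {"offset": [0, 0, 0], "roll": 0}, {"offset": [0, 0, 0], "roll": 0}, {"offset": [0, 0, 0], "roll": 0}, {"offset": [0, 0, 0], "roll": 0}, {"offset": [0, 0, 0], "roll": 0}, {"offset": [0, 0, 3], "roll": 0}, {"offset": [0, -0.5, 7], "roll": 0}, {"offset": [0, -1, 11], "roll": 0}, {"offset": [0, -1, 12], "roll": 0}, {"offset": [0, -1, 12], "roll": 0}], grip=0, squeeze=40)

```text
time_s: 26.1
tcp_pos: [0.3883, 0.2466, 0.1241]
orientation: [1.406, 2.807, 0.005]
ft_force: [-0.4, 0.9, -0.5]
grip_width: 0.0049
gripper_force: 39.1
```

Request:
apply_moves(steps=[{"offset": [3, -1, 1], "roll": -6}, {"offset": [7, -1, 1], "roll": -14}, {"offset": [11, -1, 1], "roll": -22}, {"offset": [15, -1, 1], "roll": -30}, {"offset": [19, -1, 1], "roll": -33.2}, {"offset": [23, -0.7, 0], "roll": -33.2}, {"offset": [25.4, -0.7, -2], "roll": -33.2}, {"offset": [25.4, -0.7, -5.3], "roll": -33.2}, {"offset": [25.4, -0.7, -5.3], "roll": -33.2}, {"offset": [25.4, -0.7, -5.3], "roll": -33.2}, {"offset": [25.4, -0.7, -5.3], "roll": -33.2}])

```text
time_s: 27.2
tcp_pos: [0.6411, 0.2394, 0.0704]
orientation: [2.15, 2.29, 0.001]
ft_force: [-0.1, 0.9, -0.7]
grip_width: 0.0053
gripper_force: 39.3
```

Run:
```python
from h import *
c=cam("wrist"); np.savez('w7.npz',R=c['R'],t=c['t'],f=c['f'],cx=c['cx'],cy=c['cy'],image=c['image'])
cv2.imwrite('pics/w7.png',cv2.resize(c['image'],(800,600),interpolation=cv2.INTER_CUBIC))
s=bot.get_state();print(s['tcp_pos'],s['joints'])
```

```text
[0.64144516 0.2394449  0.07089749] [2.50586345e-01 7.03772008e-01 9.24180649e-02 9.57493940e-01
 1.82209353e-05 1.75813253e+00]
```

View pics/w7.png

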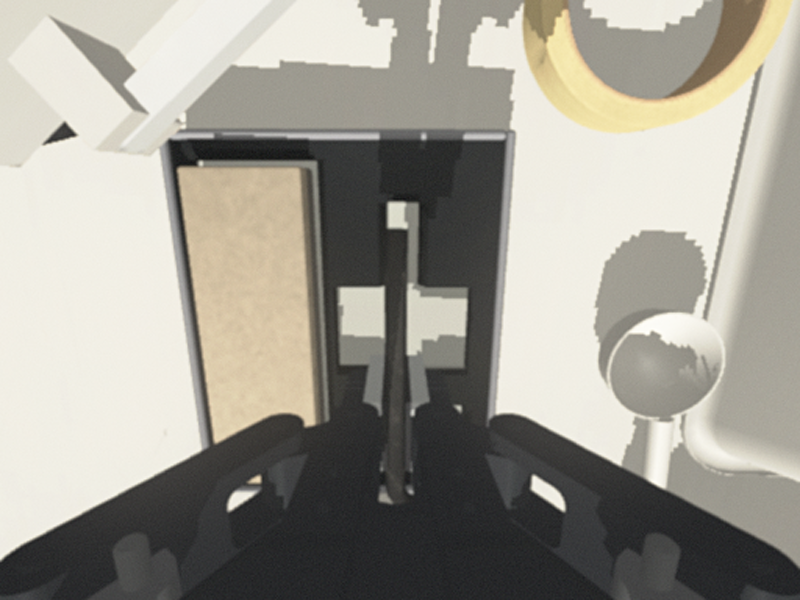

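The key is over its cut-out: its free end is at (397,230), the cut-out's arm end at (403,203), and the finger slot spans columns 338–468 with its far edge at row 288. The stone sits flat in its cut-out.

Run:
```python
from h import *
d=np.load('w7.npz'); c={k:d[k] for k in d}; k=1/1.5625
R=lambda u,v,z:ray(c,(u+.5)*k-.5,(v+.5)*k-.5,z)[:2]
th=np.radians(3.6);M=np.array([[np.cos(th),-np.sin(th)],[np.sin(th),np.cos(th)]])
def est(n,p,tr): print(n,p.round(4),'-> tray28:',(p-M@np.array(tr)).round(4))
est('armend floor',R(403,203,.014),[0,.060]); 
l,r=R(387,215,.022),R(419,215,.022);print('w mouth',np.linalg.norm(r-l)); l,r=R(387,215,.014),R(419,215,.014);print('w floor',np.linalg.norm(r-l),(l+r)/2)
a,b=R(338,300,.010),R(468,300,.010);print('slot w',np.linalg.norm(b-a),np.linalg.norm(R(338,300,.022)-R(468,300,.022)))
est('slot far',R(403,288,.010),[0,.022])
est('rim top',(R(163,135,.024)+R(514,131,.024))/2,[-.028,.090])
e=R(397,230,.075);est('key end',e,[0,.057]); print('key mid col at fingers',R(396,400,.075))
for z in(.010,.022):print(R(403,325,z))
```

```text
armend floor [0.6396 0.2994] -> tray28: [0.6434 0.2395]
w mouth 0.0140926958838188
w floor 0.01468269773358578 [0.6399586  0.29405098]
slot w 0.06428768332654544 0.06048905047798826
slot far [0.6424 0.2587] -> tray28: [0.6438 0.2367]
rim top [0.6108 0.3264] -> tray28: [0.6444 0.2383]
key end [0.637  0.2936] -> tray28: [0.6406 0.2367]
key mid col at fingers [0.64050407 0.23299452]
[0.6436828  0.23956737]
[0.64320815 0.24363281]
```

Request:
apply_moves(steps=[{"offset": [0.3, 0.2, 0], "roll": 0}, {"offset": [0.3, 0.2, -2], "roll": 0}, {"offset": [0.3, 0.2, -3.5], "roll": 0}, {"offset": [0.3, 0.2, -4.2], "roll": 0}, {"offset": [0.3, 0.2, -4.6], "roll": 0}, {"offset": [0.3, 0.2, -4.9], "roll": 0}, {"offset": [0.3, 0.2, -5.2], "roll": 0}, {"offset": [0.3, 0.2, -5.3], "roll": 0}, {"offset": [0.3, 0.2, -5.3], "roll": 0}])

```text
time_s: 28.15
tcp_pos: [0.6444, 0.2411, 0.0174]
orientation: [2.15, 2.29, 0.002]
ft_force: [-2.9, -0.4, 5.4]
grip_width: 0.0047
gripper_force: 40.3
```

Request:
apply_moves(steps=[{"offset": [0, 0, 0], "roll": 0}, {"offset": [0, 0, 0], "roll": 0}, {"offset": [0, 0, 0], "roll": 0}, {"offset": [0, 0, 2], "roll": 0}, {"offset": [0, 0, 4], "roll": 0}, {"offset": [0, 0, 4], "roll": 0}], grip=2.2)

```text
time_s: 28.75
tcp_pos: [0.6459, 0.2415, 0.0591]
orientation: [2.149, 2.288, 0.006]
ft_force: [0.6, 0.2, 0.4]
grip_width: 0.0222
gripper_force: 0.0
```

Request:
apply_moves(steps=[{"offset": [0, 0, 0], "roll": 0}, {"offset": [0, 0, 0], "roll": 0}, {"offset": [0, 0, 0], "roll": 0}, {"offset": [0, 0, 0], "roll": 0}, {"offset": [0, 0, -2], "roll": 0}, {"offset": [0, 0, -3], "roll": 0}, {"offset": [0, 0, -3.4], "roll": 0}, {"offset": [0, 0, -3.7], "roll": 0}, {"offset": [0, 0, -3.8], "roll": 0}, {"offset": [0, 0, -3.8], "roll": 0}], grip=0, squeeze=20)

```text
time_s: 29.75
tcp_pos: [0.643, 0.2407, 0.0207]
orientation: [-2.15, -2.29, 0.002]
ft_force: [-11.3, -3.3, 23.3]
grip_width: -0.0001
gripper_force: 11.6
```

Request:
apply_moves(steps=[{"offset": [0, 0, 4], "roll": 0}, {"offset": [0, 0, 9], "roll": 0}, {"offset": [-3, -4, 13], "roll": 0}, {"offset": [-7, -8, 18], "roll": 0}, {"offset": [-7, -11, 23], "roll": 0}, {"offset": [-7, -11, 24], "roll": 0}, {"offset": [-7, -11, 24], "roll": 0}, {"offset": [-7, -11, 24], "roll": 0}])

```text
time_s: 30.55
tcp_pos: [0.5747, 0.1306, 0.2599]
orientation: [2.151, 2.287, 0.004]
ft_force: [0.1, 0.5, -0.6]
grip_width: -0.0001
gripper_force: 0.0
```

Run:
```python
from h import *
a=cam("wrist")['image'];b=cam("scene")['image']
cv2.imwrite('pics/f.png',np.hstack([cv2.resize(a[0:300],(400,234)),cv2.resize(b[60:285,60:445],(400,234))]))
cv2.imwrite('pics/f.png',np.vstack([cv2.resize(a[:250],(600,293)),cv2.resize(b[60:260,70:480],(600,293))]))
```

```text
(no output)
```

View pics/f.png

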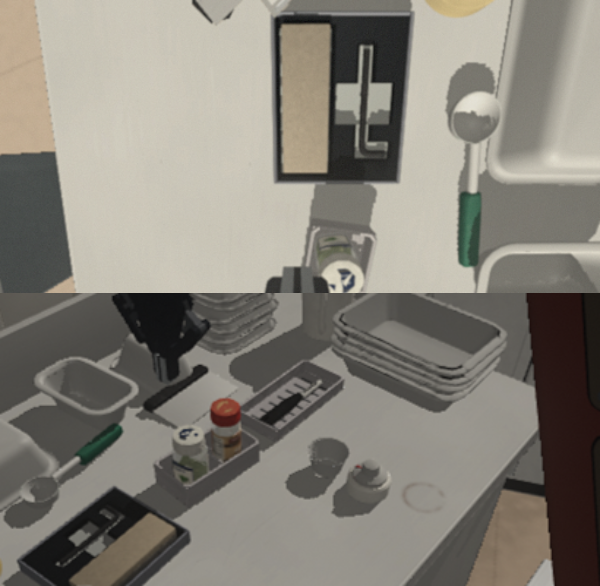

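The last view shows the stone and key seated, both jars upright in the caddy, the peeler in its tray, and the cup and timer untouched.

```bash
python3 -c "
from rig import bot
print(bot.finish_job())"
```

```text
the job is handed in; nothing more can be done
None
```

I've handed the job in. In the last pictures the stone and hex key are pressed home in their cut-outs, the peeler lies in the utensil tray, and one jar stands in each caddy bay. The cup and timer were left alone and the gripper is clear; no judging result came back.

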